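# Ring up a goose egg on the price scale

### The arm

A 6-joint arm with a two-finger parallel gripper is mounted at the origin on a cart in front of the work surface, level with it; the furniture and walls round the work are solid. World frame = base frame: x ahead of the robot, y to its left, z up, the work surface at z = 0. Lengths are in m, angles in rad, forces in N, time in s.
With the tool pointing down it reaches from about 0.35 to 0.775 m from the base axis. Payload 7.3 kg.
Tool frame: the origin (TCP) lies between the finger pads; the fingertips stand 14 mm ahead of it and the grasp point (between the pads) lies 5 mm behind it; z points along the fingers, y is the line along which they close (so a half turn about z gives the same grasp; the last joint's range is limited). The gripper opens to 92 mm and grips with 3 to 60 N. Pads are 19 mm wide; open, the fingers measure 130 mm over their backs; the gripper's body (75 mm by 190 mm) begins 47 mm behind the grasp point.
Start: joints at [1.124, 0.342, 1.524, -0, 1.275, -0.146], TCP at [0.156, 0.501, 0.241] pointing down, gripper open.
Joint ranges: [-2.53, 2.53], [-0.77, 2.02], [0.04, 2.7], [-1, 4.14], [0.28, 2.66], [-3.11, 3.11]. Speed limits (rad/s): [2.57, 2.57, 3.14, 3.14, 3.14, 3.14].

### API

Orientations are given as [roll, pitch, yaw] about the fixed x, y, z axes, in that order (R = Rz(yaw) Ry(pitch) Rx(roll)).
In Python, from cell import robot, eyes gives the robot as it stands. The module is installed in compiled form; this text tells all that it offers.
- The arm moves only by the shell command python3 -m handwheel 'ROWS' [FORCE]. ROWS is JSON, one flat list of numbers, 5 for each row, row after row: the shift along the world's x, y, z in mm, then the turn about the world's z in rad, then the opening, from 0 (shut) to 1 (fully open). In form: [x, y, z, spin, jaw, x, y, z, spin, jaw, ...]. A call has 1 to 8 rows; each row shifts and turns the commanded pose from where the row before left it; what a row does not reach is not made up. A row lasts 1/10 s, in which the tool goes at most 50 mm and 8.59 degrees, less where a joint would pass 70% of its speed; a pose out of reach is approached as far as the arm can. A call with a gripper value outside its range is refused whole. The fingers move at their own pace and stop on an object; FORCE is the grip in N (left out, the last holds). Time passes only in rows, so rows that do not move let the fingers close. It gives the time, the measured TCP pose, the force, the opening and the grip force at its end, in the units of the state.
- robot.observe(): the state, without advancing time (a new reading comes with each control period).
- eyes.read_camera(name): name is "scene" or "top" or "wrist"; returns (picture, depth): 480x640x3 uint8, blue, green, red; 480x640 float32, m along the optical axis (not along the pixel's ray), 0 where there is no reading.
- eyes.calibration(name): a dict with "fx", "fy", "cx", "cy" (pixels), "world_to_cam" (4x4, takes a point from world to camera coordinates). Camera axes: x right, y down, z forward; pixel columns grow to the right and rows downward; lengths in m; the calibration is good to about 2 mm. The wrist camera is an equidistant fisheye: a pixel r from the principal point sees the ray r / f radians off the axis. A picture is of the moment at which its call begins: read the wrist's pose just before it. calibration takes no time and is no camera call; for the wrist camera it gives the pose at the moment of the call.
- robot.hand_in(): hands the job in; it is judged then, once.
The state is a dict: "time": time; "qpos": joint angles; "qvel": joint speeds; "joint_efforts": joint torques, N m; "tool_pos": TCP position; "tool_rot": TCP orientation; "contact_force": force on the tool from outside, world axes, zero at the start; "torque": the same for the moment, N m; "opening": finger opening in m; "grip_force": force on a finger pad.
Only numpy, scipy, OpenCV 4.12 (cv2) and the standard library are available. Lean on these libraries where they do the work, as an engineer would, in place of code of your own. Each camera call takes 0.05 s, during which the arm holds its last target. There are 200 camera calls.

### The job

Ring up the goose egg, the largest of the three eggs lying on the counter to the left of the price scale: while the pan is still empty press the round zero key, then lay the goose egg gently in the pan and let go of it, then press the square key with the largest egg sign, and last the long total key. Press one key at a time, all the way down, and let it come back up; do not press the other two egg keys, press an egg key or the total key only with the egg in the pan, and do not press zero again once it is there. Leave the other two eggs and the small sauce bottle where they are.

Things in the scene. Friction and masses are not known exactly. Their poses are not given: they have to be found in the camera images.
- scale: white counter price scale, fixed, 212 mm deep (x), 250 mm wide (y); origin on the counter under it, x away from the robot. Front: a key deck sloping down 11 degrees to the robot (49 to 30 mm high) with five keys in a row at x = -89 mm: round zero at y = +98, square egg keys at +54, +12, -30, long total at -88; behind it the display and the round pan centred at x = +32
- pan_center (a point): centre of the inner floor of the round shallow steel pan, 148 mm across its rim; the floor is flat within 45 mm of the centre, then rises to a rim 10 mm above the floor
- goose_egg: the goose egg, off-white with a brown scorched patch, the largest of the three loose eggs: 67 mm long (its x axis), 54 mm wide (y), 51 mm high as it lies; origin under its middle, on the counter
- goose_egg_center (a point): centre of the goose egg
- hen_egg: tan hen's egg, 51 x 43 x 40 mm, origin under its middle; to be left alone
- quail_egg: small white egg, 32 x 38 x 30 mm, origin under its middle; to be left alone
- bottle: small dark sauce bottle with a gold cap, 25 mm across, 78 mm high, origin under its middle; to be left alone
- key_zero (a joint): round zero key, white, 28 mm across, cap 10 mm proud of the deck, at the left end of the row; 5 mm of spring travel, about 1.2 N to start and 4.2 N at the bottom; value 0 = up, 0.005 = fully down
- key_zero_top (a point): zero key: the middle of the cap's upper face (moves down with the cap; the deck and the caps slope down 11 degrees towards the robot)
- key_goose (a joint): goose egg key, a square 28 mm white key, cap 10 mm proud of the deck, one of three 42 mm apart in the middle of the row, whose order varies; it bears a raised black egg sign 23 mm long, the largest of the three; 5 mm of spring travel, about 1.2 N to start and 4.2 N at the bottom; value 0 = up, 0.005 = fully down
- key_goose_top (a point): goose egg key: the middle of the cap's upper face (moves down with the cap; the deck and the caps slope down 11 degrees towards the robot)
- key_hen (a joint): hen egg key, a square 28 mm white key, cap 10 mm proud of the deck, one of three 42 mm apart in the middle of the row, whose order varies; it bears a raised black egg sign 15 mm long; 5 mm of spring travel, about 1.2 N to start and 4.2 N at the bottom; value 0 = up, 0.005 = fully down
- key_hen_top (a point): hen egg key: the middle of the cap's upper face (moves down with the cap; the deck and the caps slope down 11 degrees towards the robot)
- key_quail (a joint): quail egg key, a square 28 mm white key, cap 10 mm proud of the deck, one of three 42 mm apart in the middle of the row, whose order varies; it bears a raised black egg sign 8 mm long, the smallest; 5 mm of spring travel, about 1.2 N to start and 4.2 N at the bottom; value 0 = up, 0.005 = fully down
- key_quail_top (a point): quail egg key: the middle of the cap's upper face (moves down with the cap; the deck and the caps slope down 11 degrees towards the robot)
- key_total (a joint): total key, a plain white bar 50 mm wide (along the row) and 28 mm deep, cap 10 mm proud of the deck, at the right end of the row; 5 mm of spring travel, about 1.2 N to start and 4.2 N at the bottom; value 0 = up, 0.005 = fully down
- key_total_top (a point): total key: the middle of the cap's upper face (moves down with the cap; the deck and the caps slope down 11 degrees towards the robot)
- pan: the scale's pan; origin 3 mm below the centre of its inner floor
Mind the look-alikes: they are no part of the job. Leave any green or orange look-alike of the goose_egg alone.

How it is judged:
On the way, in this order (a step that is already met when the one before it is completed fails the run):
1. the zero key is pressed down (over 3.5 of 5 mm) with the pan empty (value of joint key_zero above 0.0035 m and contact force between pan and anything else below 0.05 N and value of joint each of key_goose, key_hen, key_quail, key_total below 0.0015 m), for 0.05 s.
2. the goose egg lies in the pan, let go of and at rest, all keys up (contact force between goose_egg and pan above 0.4 N and horizontal distance between goose_egg_center and pan_center below 0.055 m and contact force between goose_egg and the fingers below 0.05 N and linear speed of goose_egg below 0.02 m/s and value of joint each of key_zero, key_goose, key_hen, key_quail, key_total below 0.0015 m), for 0.3 s.
3. the goose egg key alone is pressed down (over 3.5 of 5 mm) with the egg in the pan (value of joint key_goose above 0.0035 m and contact force between goose_egg and pan above 0.4 N and horizontal distance between goose_egg_center and pan_center below 0.055 m and value of joint each of key_zero, key_hen, key_quail, key_total below 0.0015 m), for 0.05 s.
4. then the total key alone is pressed down (over 3.5 of 5 mm) with the egg in the pan (value of joint key_total above 0.0035 m and contact force between goose_egg and pan above 0.4 N and horizontal distance between goose_egg_center and pan_center below 0.055 m and value of joint each of key_zero, key_goose, key_hen, key_quail below 0.0015 m), for 0.05 s.
At the end, for the whole second after the job is handed in: the goose egg lies at rest in the pan, its centre within 55 mm of the pan's centre, not held, and all five keys are up again (within 1.5 mm) (all of step 2); the robot touches nothing.
It fails at once if the hen egg key or the quail egg key is pressed (over 2.5 mm) (value of joint any of key_hen, key_quail above 0.0025 m).
It fails at once if the zero key is pressed with the egg in the pan (value of joint key_zero above 0.0025 m and contact force between goose_egg and pan above 0.4 N).
It fails at once if the goose egg key or the total key is pressed without the egg in the pan (value of joint any of key_goose, key_total above 0.0025 m and not (contact force between goose_egg and pan above 0.4 N)).
It fails at once if the goose egg is pressed or struck on the pan (over 25 N) or dropped (falls free at over 0.7 m/s, about 25 mm) (contact force between goose_egg and pan above 25 N or (linear speed of goose_egg above 0.7 m/s and contact force between goose_egg and the fingers below 0.05 N)).
It fails at once if another egg or the bottle is moved over 30 mm, or the bottle tipped (distance of any of hen_egg, quail_egg, bottle from where it was at the start of the episode above 0.03 m or angle between bottle's own z axis and vertical above 0.4 rad).
It also fails if it takes over 64 s, if anything falls off the work surface, if the arm or the gripper's body presses on something with over 40 N, if the wrist force passes 120 N, or if a joint passes its speed limit or range.

## Working session

There is one attempt and no reset: what is moved stays moved. The work goes in short steps, Python scripts to look and compute and a shell command to move; the robot and the scene stay as the last step left them, time stands still between calls to the robot, and variables do not carry over. Pictures are saved under pics/ and viewed, at most 10 in all, crops included, and the job is handed in when it is done.

```bash
mkdir -p pics; cat > h.py <<'E'
import numpy as np,cv2
from cell import robot,eyes
def shot(n,f=None):
    c=eyes.calibration(n);p,d=eyes.read_camera(n)
    if f: cv2.imwrite('pics/'+f,p); np.savez('pics/'+f+'.npz',p=p,d=d,**{k:np.array(v) for k,v in c.items()})
    return p,d,c
def world(d,c):
    v,u=np.mgrid[:480,:640];X=np.stack([(u-c['cx'])/c['fx']*d,(v-c['cy'])/c['fy']*d,d,np.ones_like(d)],-1)
    return (X@np.linalg.inv(np.array(c['world_to_cam'])).T)[...,:3]
E
python3 - <<'E'
from h import *
for n in('top','scene'):
    p,d,c=shot(n,n+'1.png');np.save('pics/'+n+'w.npy',world(d,c))
s=robot.observe();print({k:np.round(v,3) for k,v in s.items()})
E
```

```text
{'time': np.float64(0.1), 'qpos': array([ 1.124,  0.343,  1.525, -0.   ,  1.275, -0.146]), 'qvel': array([ 0.001, -0.003, -0.003, -0.001,  0.001,  0.001]), 'joint_efforts': array([ 1.0000e-03, -4.3201e+01, -2.4470e+01,  7.2000e-02,  5.3000e-02,
       -0.0000e+00]), 'tool_pos': array([0.155, 0.501, 0.24 ]), 'tool_rot': array([-3.14 , -0.   ,  2.841]), 'contact_force': array([-0.446,  0.264,  0.042]), 'torque': array([-0.021,  0.005,  0.019]), 'grip_force': np.float64(0.0), 'opening': np.float64(0.092)}
```

View pics/top1.png

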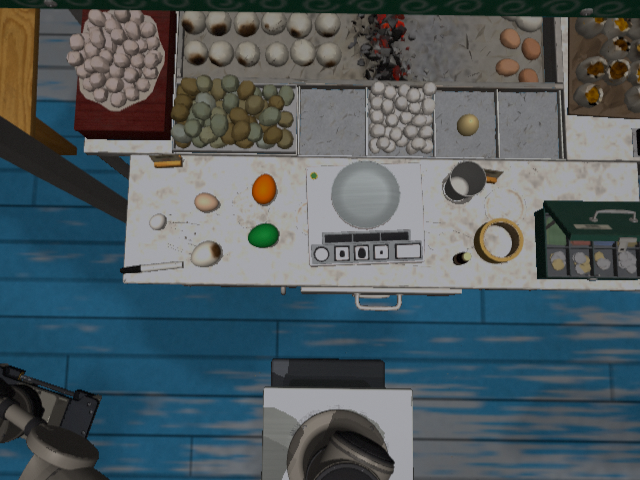

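View pics/scene1.png

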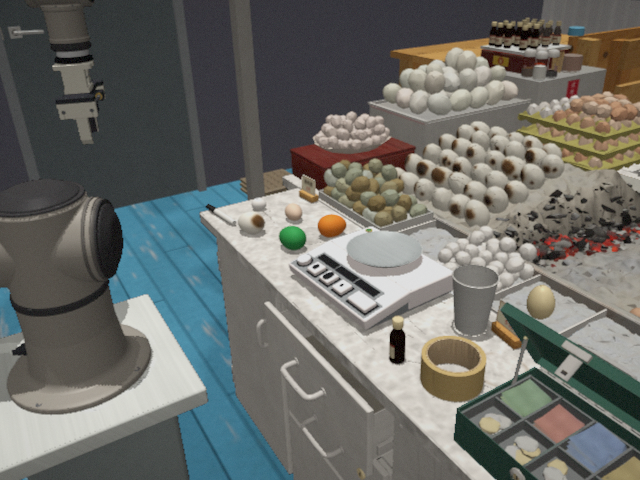

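The top view shows the goose egg at (207,253), zero key at (321,254), square keys at (342/361/381, 253), total at (408,251) and pan at (366,195). The green and orange eggs are look-alikes. Next I measure these points and enlarge the keys.

```bash
python3 - <<'E'
from h import *
p=cv2.imread('pics/top1.png');w=np.load('pics/topw.npy')
cv2.imwrite('pics/keys.png',cv2.resize(p[140:275,185:435],(750,405),interpolation=cv2.INTER_CUBIC))
for n,(u,v) in dict(zero=(321,254),k1=(342,254),k2=(361,253),k3=(381,253),tot=(408,251),pan=(366,195),cnt=(290,270)).items():
    print(n,np.median(w[v-2:v+3,u-2:u+3].reshape(-1,3),0).round(4))
# egg blobs: above counter
z=w[...,2]
m=((z>.008)&(z<.08)).astype('u1');m[:160]=0;m[285:]=0;m[:,:145]=0;m[:,535:]=0
n,l,s,c=cv2.connectedComponentsWithStats(m)
for i in range(1,n):
    if s[i,4]<30: continue
    P=w[l==i];r=cv2.minAreaRect((P[:,:2]*1000).astype('f4'))
    print(c[i].round(),s[i,4],'ctr',np.round(r[0],1),'size',np.round(r[1],1),'ang',round(r[2],1),'ztop',P[:,2].max().round(4),'col',p[l==i].mean(0).round())
# pan circle: pixels steel
g=(z>.055)&(z<.12);g[:155]=0;g[235:]=0;g[:,:315]=0;g[:,415:]=0
P=w[g];print('high region',P.min(0),P.max(0),g.sum())
E
```

```text
zero [0.4317 0.0401 0.0433]
k1 [ 0.432  -0.0047  0.0452]
k2 [ 0.4349 -0.0449  0.0446]
k3 [ 0.4358 -0.0878  0.0428]
tot [ 0.4408 -0.1458  0.0451]
pan [ 0.5582 -0.0543  0.058 ]
cnt [ 0.4002  0.1069 -0.0031]
[167. 163.] 181 ctr [633.6 384.3] size [13.5 62.4] ang 4.4 ztop 0.0292 col [ 47.  94. 127.]
[365. 213.] 11542 ctr [524.  -53.9] size [218.8 250.5] ang 2.8 ztop 0.0746 col [138. 135. 134.]
[469. 177.] 506 ctr [ 599.  -274.2] size [67.8 42.3] ang 39.4 ztop 0.0799 col [54. 55. 57.]
[492. 174.] 181 ctr [ 613.4 -327.8] size [46.2 17.6] ang 76.1 ztop 0.0634 col [57. 77. 95.]
[264. 189.] 575 ctr [575.4 167.2] size [64.7 50.5] ang 1.5 ztop 0.056 col [  6.  73. 148.]
[452. 191.] 157 ctr [ 575.1 -243.5] size [59.1 22. ] ang 37.7 ztop 0.0789 col [40. 42. 43.]
[206. 202.] 348 ctr [545.9 294. ] size [50.9 38.5] ang 89.3 ztop 0.0462 col [104. 125. 146.]
[157. 221.] 202 ctr [501.5 399.2] size [30.4 36.5] ang 28.7 ztop 0.0341 col [142. 143. 146.]
[499. 240.] 965 ctr [ 468.5 -344.8] size [93.4 95.4] ang 2.8 ztop 0.0525 col [ 55.  88. 107.]
[263. 235.] 583 ctr [472.9 166.1] size [50.6 66.2] ang 4.8 ztop 0.054 col [37. 92. 17.]
[206. 253.] 599 ctr [431.2 288.7] size [62.3 54.7] ang 89.1 ztop 0.055 col [116. 125. 131.]
[462. 258.] 171 ctr [ 428.6 -260. ] size [23.2 22.7] ang 87.4 ztop 0.0798 col [52. 67. 70.]
[163. 266.] 239 ctr [404.8 382.1] size [14.8 80. ] ang 6.7 ztop 0.02 col [148. 150. 151.]
high region [ 0.48709268 -0.15834016  0.0550041 ] [0.63296889 0.05086421 0.07460151] 3569
```

View pics/keys.png

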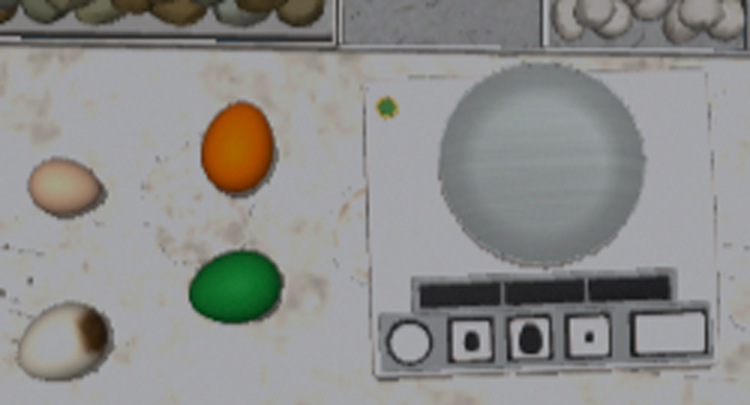

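```bash
python3 - <<'E'
from h import *
p=cv2.imread('pics/top1.png');w=np.load('pics/topw.npy');c=eyes.calibration('top')
C=np.linalg.inv(np.array(c['world_to_cam']))[:3,3];print('cam',C)
m=((w[...,2]>.008)).astype('u1');m[:235]=0;m[272:]=0;m[:,:187]=0;m[:,226:]=0
k=cv2.findContours(m,0,1)[0];k=max(k,key=cv2.contourArea);(e,ax,a)=cv2.fitEllipse(k);print(e,ax,a)
# silhouette ellipse centre -> ray at z=.0255
def at(u,v,z):
    r=np.linalg.inv(np.array(c['world_to_cam']))[:3,:3]@np.array([(u-c['cx'])/c['fx'],(v-c['cy'])/c['fy'],1]);return C+r*(z-C[2])/r[2]
print(at(*e,.0255)); t=np.radians(a+90);q=at(e[0]+20*np.cos(t),e[1]+20*np.sin(t),.0255)-at(*e,.0255)
print('long axis ang',np.arctan2(q[1],q[0]),'len',np.array(ax)*np.linalg.norm(q)/20)
E
python3 -m handwheel '[23,-38,0,0.03,0, 23,-38,0,0.03,0, 23,-38,0,0.03,0, 23,-38,0,0.03,0, 23,-38,0,0.03,0, 23,-38,0,0.03,0, 23,-38,0,0.03,0, 23,-38,0,0.03,0]' 20
python3 -m handwheel '[23,-38,0,0.03,0, 23,-38,0,0.03,0, 23,-38,0,0.03,0, 23,-38,-20,0.02,0, 0,-6,-40,0,0,0,0,-40,0,0, 0,0,0,0,0]'
```

```text
cam [0.29514764 0.0694599  1.33483193]
(205.52598571777344, 253.3667449951172) (23.297143936157227, 30.756454467773438) 62.55350875854492
[0.43138911 0.28923269 0.0255    ]
long axis ang 2.0716709231030523 len [0.04974285 0.06566958]
time: 0.9
tool_pos: [0.3399, 0.1958, 0.2407]
tool_rot: [3.141, -0.0, 3.082]
contact_force: [0.6, 0.9, -0.7]
opening: 0.0322
grip_force: 0.0
time: 1.6
tool_pos: [0.4282, 0.0392, 0.1368]
tool_rot: [3.14, -0.01, -3.094]
contact_force: [-0.8, 0.6, -0.1]
opening: 0.0004
grip_force: 0.0
```

```bash
python3 -m handwheel '[2,0,-30,0,0, 0,0,-30,0,0, 0,0,-6,0,0, 0,0,0,0,0]'; python3 -m handwheel '[0,0,-4,0,0, 0,0,-3,0,0,0,0,0,0,0]'
```

```text
time: 2.0
tool_pos: [0.4337, 0.0397, 0.0754]
tool_rot: [3.141, -0.001, -3.092]
contact_force: [0.2, -0.3, 0.0]
opening: 0.0006
grip_force: 0.0
time: 2.3
tool_pos: [0.4339, 0.0395, 0.0683]
tool_rot: [-3.142, 0.001, -3.092]
contact_force: [-0.7, 0.3, 0.4]
opening: 0.0002
grip_force: 0.0
```

```bash
python3 -m handwheel '[-2,0,-4,0,0, 0,0,-3,0,0,0,0,0,0,0]';python3 -m handwheel '[0,0,-2,0,0, 0,0,-1,0,0,0,0,0,0,0]';python3 -m handwheel '[0,0,-1,0,0, 0,0,-1,0,0,0,0,0,0,0]'
```

```text
time: 2.6
tool_pos: [0.4314, 0.0395, 0.0605]
tool_rot: [3.141, -0.0, -3.092]
contact_force: [-0.8, -0.5, 1.1]
opening: 0.0005
grip_force: 0.5
time: 2.9
tool_pos: [0.4318, 0.0394, 0.0578]
tool_rot: [3.142, 0.001, -3.092]
contact_force: [-0.4, 0.4, 3.3]
opening: 0.0002
grip_force: 1.3
time: 3.2
tool_pos: [0.4321, 0.0394, 0.0559]
tool_rot: [-3.142, 0.001, -3.092]
contact_force: [1.4, -0.0, 3.9]
opening: 0.0002
grip_force: 1.8
```

```bash
python3 -m handwheel '[0,0,-1,0,0, 0,0,-1,0,0,0,0,0,0,0]'; python3 -m handwheel '[0,0,-1,0,0,0,0,0,0,0]'
```

```text
time: 3.5
tool_pos: [0.4323, 0.0395, 0.0548]
tool_rot: [-3.141, 0.002, -3.092]
contact_force: [-0.9, -0.0, 16.6]
opening: 0.0001
grip_force: 7.9
time: 3.7
tool_pos: [0.4325, 0.0395, 0.0544]
tool_rot: [-3.141, 0.003, -3.092]
contact_force: [-2.9, 1.0, 24.3]
opening: 0.0
grip_force: 12.3
```

```bash
python3 -m handwheel '[0,0,10,0,0, 0,0,40,0,0, 0,0,50,0,0.4, 0,30,20,-0.14,1, 0,40,0,-0.14,1, 0,40,0,-0.14,1, 0,40,0,-0.14,1, 0,40,0,-0.14,1]'; python3 -m handwheel '[0,40,0,-0.14,1, 0,20,0,-0.14,1, 0,0,0,-0.14,1, 0,0,0,0,1,0,0,0,0,1]'
python3 - <<'E'
from h import *
s=robot.observe();print(s['tool_pos'],s['tool_rot']);p,d,c=shot('wrist','w1.png');np.save('pics/w2c.npy',c['world_to_cam']);print(c)
p,d,c=shot('top','t2.png');cv2.imwrite('pics/t2c.png',cv2.resize(p[140:300,120:320],(800,640))[:600])
E
```

```text
time: 4.5
tool_pos: [0.4308, 0.2254, 0.1723]
tool_rot: [-3.14, -0.001, 2.503]
contact_force: [0.9, -0.3, -0.3]
opening: 0.0438
grip_force: 0.0
time: 5.0
tool_pos: [0.4313, 0.2838, 0.1722]
tool_rot: [-3.14, 0.0, 2.092]
contact_force: [-0.2, -1.1, 1.2]
opening: 0.0841
grip_force: 0.0
[0.43126341 0.2837826  0.17220122] [-3.13986925e+00  6.28915627e-05  2.09239861e+00]
{'fx': 371.64829954431775, 'fy': 371.64829954431775, 'cx': 315.6193040839519, 'cy': 239.53914504722727, 'world_to_cam': array([[ 0.8667907 ,  0.49866645, -0.0023785 , -0.5148944 ],
       [ 0.48374772, -0.8396814 ,  0.24682644,  0.01627706],
       [ 0.12108688, -0.21509745, -0.96905678,  0.33092244],
       [ 0.        ,  0.        ,  0.        ,  1.        ]])}
```

View pics/w1.png

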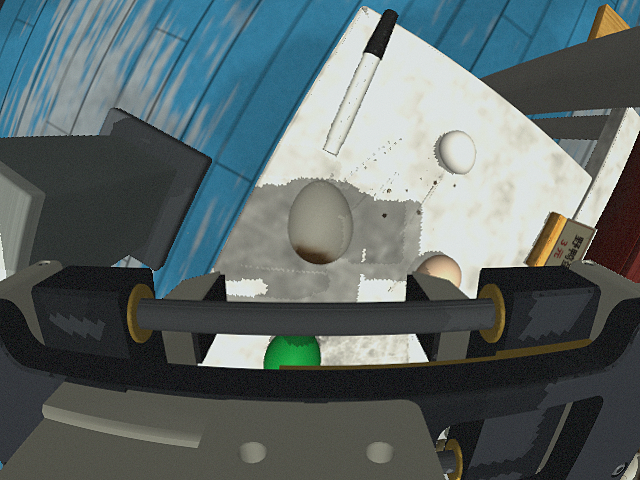

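The wrist view shows the goose egg at (320,222), its long axis upright between the fingers, which is well aligned. I refine its position by ray.

```bash
python3 - <<'E'
from h import *
z=np.load('pics/w1.png.npz');W=np.linalg.inv(z['world_to_cam']);f=float(z['fx'])
def at(u,v,h):
    x,y=u-z['cx'],v-z['cy'];r=np.hypot(x,y);t=r/f
    q=W[:3,:3]@np.array([np.sin(t)*x/r,np.sin(t)*y/r,np.cos(t)]);C=W[:3,3];return (C+q*(h-C[2])/q[2]).round(4)
a=at(320,179,.0255);b=at(320,265,.0255);print('ends',a,b,(a+b)/2,np.linalg.norm(a-b));l=at(288,222,.0255);r=at(352,222,.0255);print('sides',l,r,(l+r)/2,np.linalg.norm(l-r))
E
```

```text
ends [0.4133 0.3212 0.0255] [0.4485 0.2604 0.0255] [0.4309 0.2908 0.0255] 0.07025439488032045
sides [0.4083 0.2788 0.0255] [0.4526 0.3043 0.0255] [0.43045 0.29155 0.0255 ] 0.051114968453477516
```

```bash
python3 -m handwheel '[0,6,-40,0,1, 0,0,-40,0,1, 0,0,-30,0,1, 0,0,-25,0,1, 0,0,-14,0,1, 0,0,0,0,1]';python3 -m handwheel '[0,0,0,0,0.4, 0,0,0,0,0.4, 0,0,0,0,0.4, 0,0,0,0,0.4, 0,0,0,0,0.4,0,0,0,0,0.4]' 10
```

```text
time: 5.7
tool_pos: [0.4306, 0.2891, 0.0219]
tool_rot: [-3.137, -0.0, 2.089]
contact_force: [0.3, 1.0, 0.1]
opening: 0.092
grip_force: 0.0
time: 6.3
tool_pos: [0.4318, 0.2903, 0.024]
tool_rot: [3.141, 0.0, 2.089]
contact_force: [-0.6, -1.0, 2.3]
opening: 0.0509
grip_force: 10.0
```

```bash
python3 -m handwheel '[0,0,10,0,0.4, 0,0,20,0,0.4, 0,0,30,0,0.4, 0,0,40,0,0.4, 0,0,30,0,0.4, 0,0,10,0,0.4, 0,0,0,0,0.4]' 15
python3 - <<'E'
from h import *
p,d,c=shot('wrist','w2.png');p2,_,_=shot('scene','s2.png')
cv2.imwrite('pics/c2.png',np.hstack([cv2.resize(p,(400,300)),cv2.resize(p2[100:280,170:410],(400,300))]))
E
```

```text
time: 7.0
tool_pos: [0.4323, 0.2906, 0.1652]
tool_rot: [3.138, 0.0, 2.089]
contact_force: [0.0, -0.5, -0.8]
opening: 0.0513
grip_force: 15.0
```

View pics/c2.png

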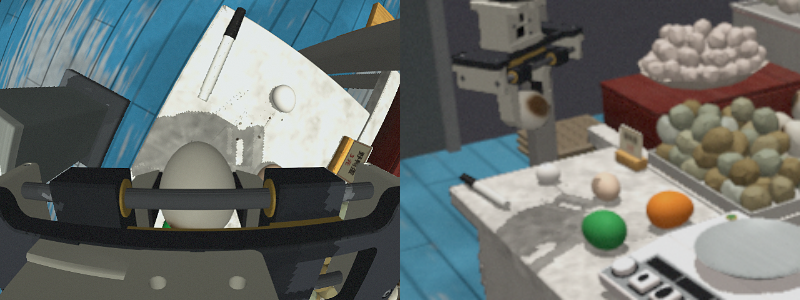

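The egg is held level between the pads, and the others are untouched. I carry it to the pan, turning the gripper parallel to the key row.

```bash
python3 -m handwheel '[6,-17,0,0.05,0.4, 12,-34,0,0.11,0.4, 12,-34,0,0.11,0.4, 12,-34,0,0.11,0.4, 12,-34,0,0.11,0.4, 12,-34,0,0.11,0.4, 12,-34,0,0.11,0.4, 12,-34,0,0.11,0.4]'; python3 -m handwheel '[12,-34,0,0.11,0.4, 12,-34,0,0.11,0.4, 10,-20,0,0.06,0.4, 0,0,-15,0,0.4, 0,0,-25,0,0.4, 0,0,-15,0,0.4, 0,0,0,0,0.4]'
```

```text
time: 7.9
tool_pos: [0.521, 0.0339, 0.1616]
tool_rot: [-3.141, -0.004, 2.913]
contact_force: [-0.1, 0.4, -0.7]
opening: 0.051
grip_force: 15.0
time: 8.6
tool_pos: [0.5532, -0.0523, 0.1046]
tool_rot: [3.139, -0.008, -3.095]
contact_force: [-0.9, 0.4, -0.5]
opening: 0.0512
grip_force: 15.0
```

```bash
python3 -m handwheel '[2,0,-8,0,0.4, 0,0,-6,0,0.4, 0,0,-3,0,0.4, 0,0,0,0,0.4]';python3 -m handwheel '[0,0,-2,0,0.4, 0,0,-1,0,0.4, 0,0,0,0,0.4]'
```

```text
time: 9.0
tool_pos: [0.5576, -0.0526, 0.0915]
tool_rot: [3.141, -0.0, -3.094]
contact_force: [-0.2, 1.1, -0.4]
opening: 0.0509
grip_force: 15.0
time: 9.3
tool_pos: [0.5578, -0.0527, 0.0889]
tool_rot: [3.142, 0.0, -3.094]
contact_force: [-0.3, 1.3, -1.5]
opening: 0.0514
grip_force: 15.0
```

```bash
python3 -m handwheel '[0,0,-2,0,0.4, 0,0,-1,0,0.4, 0,0,0,0,0.4]';python3 -m handwheel '[0,0,-1,0,0.4, 0,0,-1,0,0.4, 0,0,0,0,0.4]'
```

```text
time: 9.6
tool_pos: [0.5577, -0.0527, 0.0856]
tool_rot: [3.141, -0.0, -3.094]
contact_force: [0.0, 0.7, -0.4]
opening: 0.0511
grip_force: 15.0
time: 9.9
tool_pos: [0.558, -0.0528, 0.0841]
tool_rot: [-3.142, 0.001, -3.094]
contact_force: [-0.2, 0.5, 4.0]
opening: 0.0508
grip_force: 15.0
```

```bash
python3 -m handwheel '[0,0,0,0,0.6, 0,0,0,0,0.65, 0,0,0,0,0.75, 0,0,0,0,0.75, 0,0,0,0,0.75]';python3 -m handwheel '[0,0,5,0,0.75, 0,0,15,0,0.75, 0,0,30,0,0.75, 0,0,40,0,0.75, 0,0,20,0,0.75, 0,0,0,0,0.75, 0,0,0,0,0.75, 0,0,0,0,0.75]'
python3 - <<'E'
from h import *
p,d,c=shot('wrist','w3.png');p2,_,_=shot('scene','s3.png')
cv2.imwrite('pics/c3.png',np.hstack([cv2.resize(p,(400,300)),cv2.resize(p2[170:350,260:500],(400,300))]))
E
```

```text
time: 10.4
tool_pos: [0.5577, -0.0527, 0.0837]
tool_rot: [3.141, -0.0, -3.094]
contact_force: [0.1, -0.1, -0.0]
opening: 0.068
grip_force: 0.0
time: 11.2
tool_pos: [0.557, -0.0526, 0.1925]
tool_rot: [3.141, -0.002, -3.094]
contact_force: [0.4, -0.4, 0.1]
opening: 0.0689
grip_force: 0.0
```

View pics/c3.png

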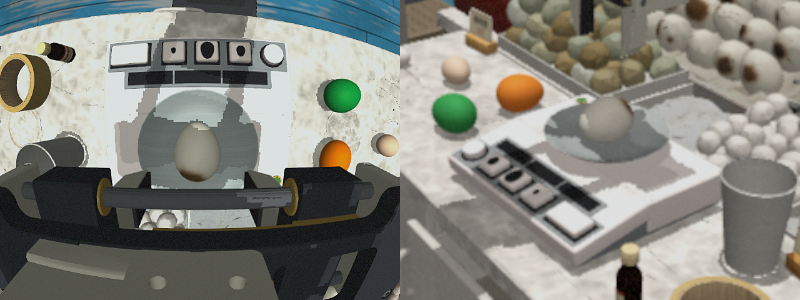

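The egg lies in the middle of the pan, let go of. The middle square key bears the largest sign, so I go above it.

```bash
python3 -m handwheel '[-20,1,0,0,0, -40,2,0,0,0, -40,3,0,0,0, -22,1,-30,0,0, 0,0,-45,0,0, 0,0,-35,0,0, 0,0,0,0,0,0,0,0,0,0]'
```

```text
time: 12.1
tool_pos: [0.4357, -0.0457, 0.0837]
tool_rot: [3.141, -0.002, -3.094]
contact_force: [-0.4, -0.1, 0.3]
opening: 0.0097
grip_force: 0.0
```

```bash
python3 -m handwheel '[-1,0,-10,0,0, 0,0,-6,0,0, 0,0,-4,0,0, 0,0,0,0,0]';python3 -m handwheel '[0,0,-3,0,0, 0,0,-2,0,0, 0,0,-1,0,0, 0,0,-1,0,0, 0,0,0,0,0]'
```

```text
time: 12.5
tool_pos: [0.4347, -0.0457, 0.0636]
tool_rot: [3.141, -0.0, -3.094]
contact_force: [-0.2, -0.3, 0.9]
opening: 0.0008
grip_force: 0.0
time: 13.0
tool_pos: [0.4353, -0.0459, 0.057]
tool_rot: [-3.141, 0.001, -3.094]
contact_force: [1.5, 0.1, 2.9]
opening: 0.0003
grip_force: 1.4
```

```bash
python3 -m handwheel '[0,0,-1,0,0, 0,0,-1,0,0,0,0,0,0,0]'; python3 -m handwheel '[0,0,-1,0,0,0,0,0,0,0]'
```

```text
time: 13.3
tool_pos: [0.4354, -0.0459, 0.055]
tool_rot: [-3.141, 0.001, -3.095]
contact_force: [2.5, -0.2, 5.6]
opening: 0.0003
grip_force: 2.9
time: 13.5
tool_pos: [0.4356, -0.0459, 0.0547]
tool_rot: [-3.141, 0.002, -3.094]
contact_force: [0.8, 1.0, 14.0]
opening: 0.0004
grip_force: 6.8
```

```bash
python3 -m handwheel '[0,0,10,0,0, 0,0,30,0,0, 1,-20,0,0,0, 2,-40,0,0,0, 2,-40,0,0,0, 0,0,-15,0,0, 0,0,-12,0,0, 0,0,0,0,0]'; python3 -m handwheel '[0,0,-2,0,0,0,0,0,0,0]'
```

```text
time: 14.3
tool_pos: [0.4379, -0.1452, 0.0652]
tool_rot: [3.139, -0.005, -3.095]
contact_force: [0.1, 0.2, 0.6]
opening: 0.0006
grip_force: 0.0
time: 14.5
tool_pos: [0.4397, -0.1455, 0.0649]
tool_rot: [3.141, -0.0, -3.094]
contact_force: [-0.4, -0.2, -0.4]
opening: 0.0005
grip_force: 0.0
```

```bash
python3 -m handwheel '[0,0,-3,0,0, 0,0,-3,0,0, 0,0,-2,0,0, 0,0,-1,0,0, 0,0,0,0,0]';python3 -m handwheel '[0,0,-1,0,0,0,0,-1,0,0,0,0,0,0,0]'
```

```text
time: 15.0
tool_pos: [0.4403, -0.1458, 0.056]
tool_rot: [-3.141, 0.001, -3.094]
contact_force: [2.6, 0.3, 4.3]
opening: 0.0003
grip_force: 1.7
time: 15.3
tool_pos: [0.4404, -0.1459, 0.0547]
tool_rot: [-3.141, 0.002, -3.094]
contact_force: [1.1, 1.8, 12.7]
opening: 0.0003
grip_force: 6.1
```

The total key is at the bottom. I raise the tool, look once more, and then hand in.

```bash
python3 -m handwheel '[0,0,10,0,0, 0,0,40,0,0, 0,0,50,0,0, 0,0,40,0,0, 0,0,0,0,0, 0,0,0,0,0, 0,0,0,0,0]'
python3 - <<'E'
from h import *
p2,_,_=shot('scene','s4.png');cv2.imwrite('pics/c4.png',cv2.resize(p2[150:400,200:520],(640,500)))
E
```

```text
time: 16.0
tool_pos: [0.4386, -0.1453, 0.1924]
tool_rot: [3.14, -0.003, -3.095]
contact_force: [-1.0, 0.0, 0.3]
opening: 0.0007
grip_force: 0.0
```

View pics/c4.png

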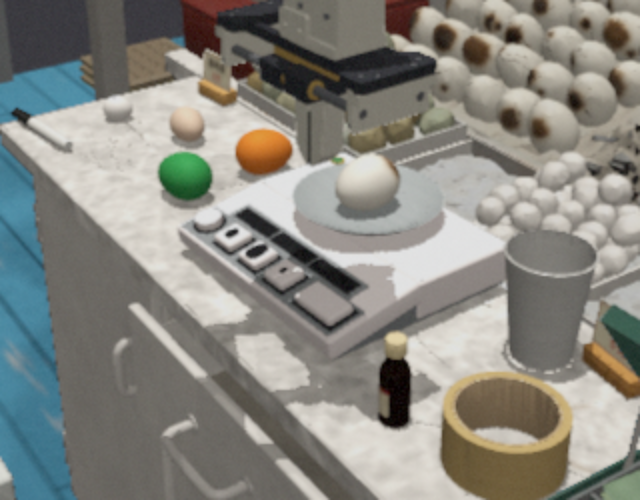

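The egg rests in the pan (367,185 in the crop), all keys are up, the other things are in place and the arm is clear.

```bash
python3 -c "from cell import robot;print(robot.hand_in())"
```

```text
the job is handed in; nothing more can be done
None
```

I pressed zero with the pan empty, laid the goose egg in the pan and released it, pressed the goose key, then the total key, and handed the job in at about 16 s; no verdict was returned.

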